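Find the collapsed lash adjuster by feel and set it out before its hole

ROBOT

A 6-joint arm with a two-finger parallel gripper is mounted at the origin on the work surface. World frame = base frame: x ahead of the robot, y to its left, z up, the work surface at z = 0. Lengths are in m, angles in rad, forces in N, time in s.
With the tool pointing down it reaches from about 0.35 to 0.975 m from the base axis. Payload 17.4 kg.
Tool frame: the origin (TCP) lies on the centre line of the jaws, within the pads' length; the fingertips stand 17 mm ahead of it and the grasp point (between the pads) lies 2 mm behind it; z points along the fingers, x is the direction in which the jaws open and shut, and the axes are right-handed (so a half turn about z gives the same grasp; the last joint's range is limited). The gripper opens to 85 mm and grips with 20 to 120 N. Pads are 22 mm wide; open, the fingers measure 114 mm over their backs; the gripper's body (76 mm by 85 mm) begins 54 mm behind the grasp point. The pads swing forward as they close: fully open they stand 13 mm farther back than shut.
Start: joints at [1.194, 0.116, 1.442, -0, 1.584, -0.038], TCP at [0.224, 0.637, 0.248] pointing down, gripper open.
Joint ranges: [-2.83, 2.83], [-0.83, 2.19], [0.07, 2.5], [-1.14, 4.28], [0.01, 3], [-2.97, 2.97]. Speed limits (rad/s): [1.89, 1.89, 2.22, 3.14, 3.14, 3.14].

INTERFACE

Orientations are given as a unit quaternion [x, y, z, w].
In Python, from workcell import ctrl gives the robot as it stands. The module is installed in compiled form; this text tells all that it offers.
- The arm moves only by the tool jog_arm, never from a script. Its argument "plan" is a list that holds one entry, the list of rows, each a list of 6 numbers: the shift along the tool's x, y, z normalised to -1 to 1, where 1 is 250 mm, then the turn, a rotation vector about the tool's x, y, z normalised to -1 to 1, where 1 is 180 degrees. A call has 1 to 20 rows; each row shifts and turns the commanded pose from where the row before left it, along the tool's axes as they then stand; what a row does not reach is not made up. A row lasts 1/10 s, in which the tool goes at most 50 mm and 8.59 degrees, less where a joint would pass 70% of its speed; a pose out of reach is approached as far as the arm can. A call with a number of a shift or a turn outside -1 to 1 is refused whole. A call with a gripper value outside its range is refused whole. "hand" is the gripper's target within -1 to 1 (shut at 1, half-way at 0, fully open at -1), set as the call begins (left out, the last holds). The fingers move at their own pace and stop on an object; the grip force is fixed at half the most. Time passes only in rows, so rows that do not move let the fingers close. It gives the time, the measured TCP pose, the force and the opening at its end, in the units of the state.
- ctrl.read_state(): the state, without advancing time (a new reading comes with each control period).
- ctrl.snapshot(name): name is "scene" or "top" or "wrist"; returns the picture (480x640x3 uint8, blue, green, red); there is no depth.
- ctrl.camera_model(name): a dict with "intrinsics" (3x3 intrinsics, pixels), "world_from_camera" (4x4, takes a point from camera to world coordinates). Camera axes: x right, y up, looking along -z (the intrinsics and any distortion apply to the point x, -y, -z); pixel columns grow to the right and rows downward; lengths in m; the calibration is good to about 2 mm. A picture is of the moment at which its call begins: read the wrist's pose just before it. camera_model takes no time and is no camera call; for the wrist camera it gives the pose at the moment of the call.
- ctrl.hand_in(): hands the job in, once; it reports no verdict.
Trained networks look in the newest picture that a camera, given by its name, has taken for a name from the list of things; names that differ only in an ending like _2 or _b are one class to them, and where a whole thing is asked for, a point or a joint stands for the part that bears it (a point fixed in the world has none). Each returns a list of dicts, best first, with "confidence" (0 to 1); they miss things now and then, are a little off and sometimes report something else, mostly with a low value. They report only what shows in the picture. A call takes as long as a camera call. They do not tell look-alikes from the thing itself.
- ctrl.find_in(camera, thing): "bbox" ([centre column, centre row, width, height] as shares, 0 to 1, of the picture: columns of its width, rows of its height, round what is visible of it).
- ctrl.landmark_of(camera, thing): "at" ([row, column] as shares, 0 to 1, of the picture: columns of its width, rows of its height: a listed point, or the origin of a listed thing).
The state is a dict: "time": time; "joints": joint angles; "joint_velocities": joint speeds; "joint_torque": joint torques, N m; "tool_pos": TCP position; "tool_rot": TCP orientation; "ft_force": force on the tool from outside, world axes, zero at the start; "wrist_torque": the same for the moment, N m; "gripper_width": finger opening in m.
Only numpy, scipy, OpenCV 4.12 (cv2) and the standard library are available. Lean on these libraries where they do the work, as an engineer would, in place of code of your own. Each camera call takes 0.05 s, during which the arm holds its last target.

TASK

One of the four lash adjusters in the blue rack has collapsed: press down gently on the brass plungers until you find the one that sinks right in instead of standing firm. Lift that adjuster out and stand it upright on the bench straight in front of the hole it came from, on the dotted side of the rack and within 10 cm of it, so that we know which bore it belongs to. Leave the three firm ones in their holes and do not disturb the other parts lying around.

Things in the scene. Friction and masses are not known exactly. Their poses are not given: they have to be found in the camera images.
- rack: blue aluminium rack fixed to the bench, 50 (its x) by 210 (its y) by 32 mm high, four holes in a row along y, 50 mm apart. Origin at the centre of its underside, on the bench. Its front is its -x side, the long side nearer the robot; one to four white dots on the top face's front edge mark the holes. Turned at most 0.4 rad from square to the robot.
- hole1 (a point): centre of the mouth of the rack's hole 1 (the leftmost seen from the robot, one dot), level with the rack's top; axes as the rack. Hole diameter 25.6 mm, depth 24 mm.
- hole2 (a point): centre of the mouth of the rack's hole 2 (second from the left, two dots), level with the rack's top; axes as the rack. Hole diameter 25.6 mm, depth 24 mm.
- hole3 (a point): centre of the mouth of the rack's hole 3 (third from the left, three dots), level with the rack's top; axes as the rack. Hole diameter 25.6 mm, depth 24 mm.
- hole4 (a point): centre of the mouth of the rack's hole 4 (the rightmost, four dots), level with the rack's top; axes as the rack. Hole diameter 25.6 mm, depth 24 mm.
- adjuster_a: one of four look-alike lash adjusters: steel cylinder 24 mm in diameter, 64 mm tall, flat foot, dark groove round its middle, brass plunger standing 10 mm proud of its top; about 180 g. Origin at the centre of its foot, z up its axis. It starts upright in a rack hole, 40 mm of steel body above the rack's top. Which one stands where changes; a collapsed one looks no different.
- plunger_a: brass plunger of adjuster_a, 15 mm in diameter with a domed top; origin at the centre of that top, 74 mm above the adjuster's foot when out. A firm plunger is stiff and springs back (12 N per mm: half a mm at 6 N); the collapsed one sinks its whole 6 mm stroke under 2 to 3 N, bottoms, and stays down.
- adjuster_b: one of four look-alike lash adjusters: steel cylinder 24 mm in diameter, 64 mm tall, flat foot, dark groove round its middle, brass plunger standing 10 mm proud of its top; about 180 g. Origin at the centre of its foot, z up its axis. It starts upright in a rack hole, 40 mm of steel body above the rack's top. Which one stands where changes; a collapsed one looks no different.
- plunger_b: brass plunger of adjuster_b, 15 mm in diameter with a domed top; origin at the centre of that top, 74 mm above the adjuster's foot when out. A firm plunger is stiff and springs back (12 N per mm: half a mm at 6 N); the collapsed one sinks its whole 6 mm stroke under 2 to 3 N, bottoms, and stays down.
- adjuster_c: one of four look-alike lash adjusters: steel cylinder 24 mm in diameter, 64 mm tall, flat foot, dark groove round its middle, brass plunger standing 10 mm proud of its top; about 180 g. Origin at the centre of its foot, z up its axis. It starts upright in a rack hole, 40 mm of steel body above the rack's top. Which one stands where changes; a collapsed one looks no different.
- plunger_c: brass plunger of adjuster_c, 15 mm in diameter with a domed top; origin at the centre of that top, 74 mm above the adjuster's foot when out. A firm plunger is stiff and springs back (12 N per mm: half a mm at 6 N); the collapsed one sinks its whole 6 mm stroke under 2 to 3 N, bottoms, and stays down.
- adjuster_d: one of four look-alike lash adjusters: steel cylinder 24 mm in diameter, 64 mm tall, flat foot, dark groove round its middle, brass plunger standing 10 mm proud of its top; about 180 g. Origin at the centre of its foot, z up its axis. It starts upright in a rack hole, 40 mm of steel body above the rack's top. Which one stands where changes; a collapsed one looks no different.
- plunger_d: brass plunger of adjuster_d, 15 mm in diameter with a domed top; origin at the centre of that top, 74 mm above the adjuster's foot when out. A firm plunger is stiff and springs back (12 N per mm: half a mm at 6 N); the collapsed one sinks its whole 6 mm stroke under 2 to 3 N, bottoms, and stays down.
- valve_spring: bystander: dark steel coil spring standing on end, 31 mm in diameter, 46 mm high, to the left of the rack. Origin under its centre.
- piston: bystander: aluminium engine piston standing crown up, 82 mm in diameter, 56 mm high, beyond the rack. Origin under its centre.
- soft_jaw: bystander: aluminium vice jaw with a V notch, 30 x 100 x 30 mm high, to the right of the rack. Origin under its centre.
Mind the look-alikes: they are no part of the job. What is shaped like the adjuster_a but purple or red is not meant.

How it is judged:
By the outcome, as a careful person would: the job done as asked, in the order asked, and still so for the second after the job is handed in, with the robot touching nothing.
It also fails if it takes over 54 s, if anything falls off the work surface, if the arm or the gripper's body presses on something with over 40 N, if the wrist force passes 120 N, or if a joint passes its speed limit or range.

## Working session

There is one attempt and no reset: what is moved stays moved. The work goes in short steps, Python scripts to look and compute and a tool call to move; the robot and the scene stay as the last step left them, time stands still between calls to the robot, and variables do not carry over. Pictures are saved under pics/ and viewed, and the job is handed in when it is done.

Besides the shell and the picture viewer there is one more tool, called after "Emit:" as name(argument=value, ...), one argument or row to a line, values as JSON. jog_arm: Moves the arm, as the interface text tells. Its arguments: {"type":"object","properties":{"plan":{"type":"array","items":{"type":"array","items":{"type":"array","items":{"type":"number"}}}},"hand":{"type":"number"}},"required":["plan"]}

```bash
mkdir -p pics
cat > h.py <<'E'
import numpy as np,cv2
from workcell import ctrl
def snap(c,n):
    im=ctrl.snapshot(c); cv2.imwrite(f'pics/{n}.png',im); return im
def ray(c,px,z,M=None):
    M=M or ctrl.camera_model(c); K=np.array(M['intrinsics']);T=np.array(M['world_from_camera'])
    d=np.linalg.solve(K,[px[0],px[1],1.]); d=T[:3,:3]@np.array([d[0],-d[1],-d[2]])
    return T[:3,3]+d*(z-T[2,3])/d[2]
def proj(c,p,M=None):
    M=M or ctrl.camera_model(c); K=np.array(M['intrinsics']);T=np.array(M['world_from_camera'])
    q=T[:3,:3].T@(np.array(p)-T[:3,3]); u=K@np.array([q[0],-q[1],-q[2]]); return u[:2]/u[2]
E
python3 - <<'E'
from h import *
s=ctrl.read_state();print({k:np.round(v,4) for k,v in s.items()})
for c in['scene','top']:
    snap(c,c+'0')
    M=ctrl.camera_model(c);print(c,np.round(M['intrinsics'],1).tolist(),np.round(M['world_from_camera'],3).tolist(),M.keys())
for i in range(1,5):
    for l in ctrl.landmark_of('top',f'hole{i}')[:2]:
        p=(l['at'][1]*640,l['at'][0]*480);print(i,np.round(p),l['confidence'],ray('top',p,.032).round(4))
for l in ctrl.landmark_of('top','plunger_a')[:8]:
        p=(l['at'][1]*640,l['at'][0]*480);print('pl',np.round(p),l['confidence'],ray('top',p,.082).round(4))
for l in ctrl.landmark_of('top','rack')[:2]:
        p=(l['at'][1]*640,l['at'][0]*480);print('rack',np.round(p),l['confidence'],ray('top',p,.0).round(4))
E
```

```text
{'time': np.float64(0.0), 'joints': array([ 1.1942,  0.1165,  1.4423,  0.    ,  1.584 , -0.0378]), 'joint_velocities': array([ 0.0012,  0.0014,  0.0009, -0.0008,  0.0002,  0.0015]), 'joint_torque': array([-4.40000e-03, -7.32054e+01, -6.32442e+01, -3.00000e-04,
        6.90000e-03, -0.00000e+00]), 'tool_pos': array([0.2243, 0.6365, 0.2475]), 'tool_rot': array([ 8.162e-01,  5.778e-01, -5.000e-04,  3.000e-04]), 'ft_force': array([ 0.0475, -1.3733, -0.2351]), 'wrist_torque': array([ 0.0177, -0.0597,  0.0032]), 'gripper_width': np.float64(0.0853)}
scene [[454.2, 0.0, 323.3], [0.0, 454.2, 235.4], [0.0, 0.0, 1.0]] [[0.375, -0.66, 0.651, 1.06], [0.927, 0.28, -0.25, -0.121], [-0.017, 0.697, 0.717, 0.563], [0.0, 0.0, 0.0, 1.0]] dict_keys(['intrinsics', 'world_from_camera'])
top [[558.2, 0.0, 320.8], [0.0, 558.2, 238.3], [0.0, 0.0, 1.0]] [[-0.146, 0.965, -0.218, 0.376], [-0.989, -0.144, 0.029, 0.053], [-0.004, 0.219, 0.976, 1.115], [0.0, 0.0, 0.0, 1.0]] dict_keys(['intrinsics', 'world_from_camera'])
1 [274. 258.] 0.96 [0.5918 0.1189 0.032 ]
1 [299. 254.] 0.88 [0.5917 0.069  0.032 ]
2 [274. 258.] 0.96 [0.5918 0.1189 0.032 ]
2 [299. 254.] 0.88 [0.5917 0.069  0.032 ]
3 [274. 258.] 0.96 [0.5918 0.1189 0.032 ]
3 [299. 254.] 0.88 [0.5917 0.069  0.032 ]
4 [274. 258.] 0.96 [0.5918 0.1189 0.032 ]
4 [299. 254.] 0.88 [0.5917 0.069  0.032 ]
pl [295. 247.] 0.59 [0.597  0.0739 0.082 ]
pl [327. 247.] 0.56 [0.5884 0.0148 0.082 ]
pl [272. 246.] 0.54 [0.6048 0.1159 0.082 ]
pl [351. 248.] 0.53 [ 0.5791 -0.0304  0.082 ]
pl [385. 297.] 0.47 [ 0.4781 -0.0786  0.082 ]
pl [348. 302.] 0.36 [ 0.4797 -0.0089  0.082 ]
rack [310. 255.] 0.71 [0.5935 0.0467 0.    ]
rack [272. 249.] 0.51 [0.6175 0.1232 0.    ]
```

```bash
python3 -c "
import cv2
im=cv2.imread('pics/top0.png');cv2.imwrite('pics/top0c.png',cv2.resize(im[180:340,210:430],None,fx=3.6,fy=3.6,interpolation=cv2.INTER_CUBIC))"
```

```text
(no output)
```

View pics/scene0.png

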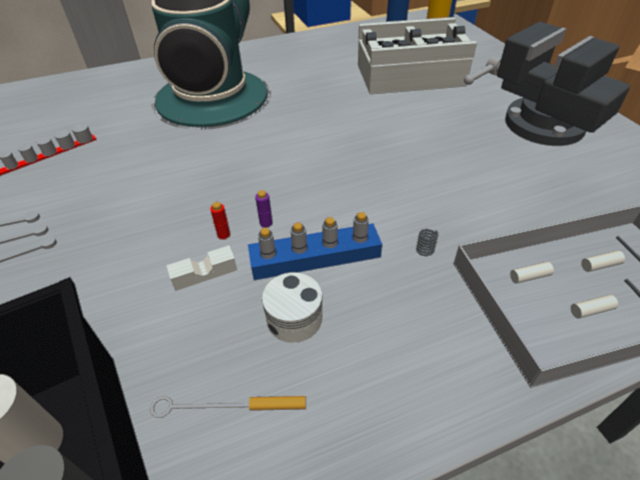

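View pics/top0.png

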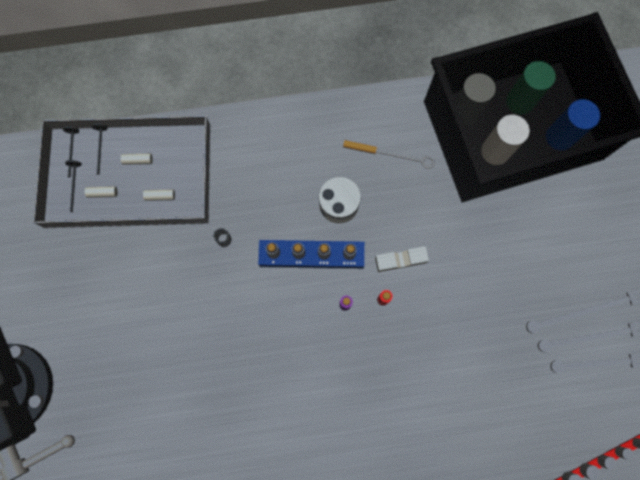

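View pics/top0c.png

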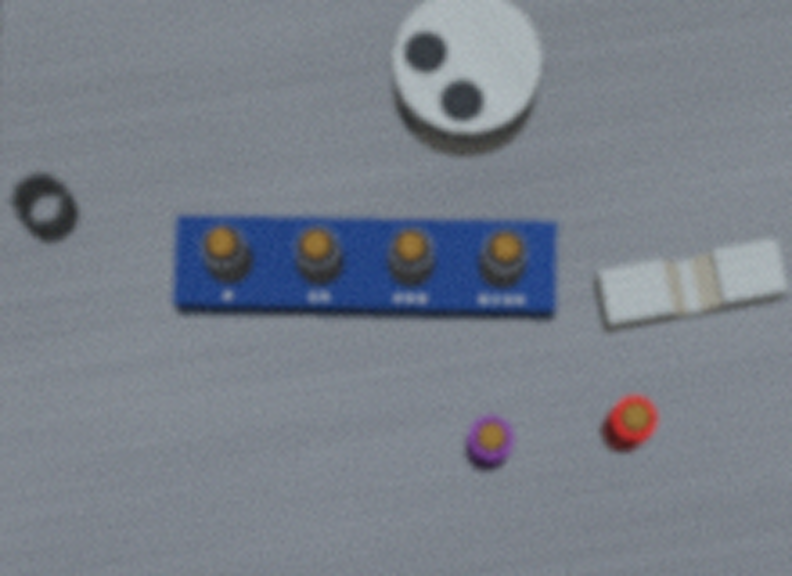

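```bash
cat > m.py <<'E'
from h import *
from scipy.optimize import least_squares
for c in['top','scene']:
    im=cv2.imread(f'pics/{c}0.png'); hsv=cv2.cvtColor(im,cv2.COLOR_BGR2HSV)
    bm=cv2.inRange(hsv,(100,120,50),(125,255,255))
    br=cv2.inRange(hsv,(8,110,80),(25,255,255))
    n,l,st,ce=cv2.connectedComponentsWithStats(br)
    print(c)
    for i in range(1,n):
        if 15<st[i,4]<400:
            print('brass',ce[i].round(1),st[i,4],ray(c,ce[i],.0815).round(4))
    n,l,st,ce=cv2.connectedComponentsWithStats(bm)
    for i in range(1,n):
        if st[i,4]>1000 and 240<ce[i][0]<380:
            cnt=cv2.findContours((l==i).astype(np.uint8),cv2.RETR_EXTERNAL,cv2.CHAIN_APPROX_NONE)[0][0]
            h=cv2.convexHull(cnt); print('blue',ce[i],st[i],cv2.minAreaRect(h), cv2.approxPolyDP(h,3,True)[:,0].tolist())
            for q in cv2.approxPolyDP(h,3,True)[:,0]: print(q,ray(c,q,.032).round(4),ray(c,q,0).round(4))
E
python3 m.py
```

```text
top
brass [359.6 146.5] 192 [ 0.7784 -0.0796  0.0815]
brass [271.1 247.2] 40 [0.603  0.1187 0.0815]
brass [297.3 247.7] 39 [0.5947 0.0699 0.0815]
brass [323.8 248. ] 41 [0.5868 0.0204 0.0815]
brass [350.  248.5] 38 [ 0.5786 -0.0285  0.0815]
brass [386.1 295.3] 43 [ 0.4813 -0.0807  0.0815]
brass [346.2 300.6] 28 [ 0.4824 -0.006   0.0815]
blue [310.46596859 253.90209424] [ 259  240  105   28 1910] ((311.0029602050781, 253.32763671875), (104.38105010986328, 25.754796981811523), 0.9877604246139526) [[259, 242], [363, 242], [363, 265], [261, 265]]
[259 242] [0.6279 0.1442 0.032 ] [0.6353 0.1469 0.    ]
[363 242] [ 0.5975 -0.06    0.032 ] [ 0.604  -0.0634  0.    ]
[363 265] [ 0.5518 -0.0525  0.032 ] [ 0.557  -0.0556  0.    ]
[261 265] [0.5813 0.146  0.032 ] [0.5874 0.1487 0.    ]
scene
brass [373.4   6.2] 364 [-0.1763  0.5269  0.0815]
brass [507.   23.7] 173 [0.0864 0.791  0.0815]
brass [278.2  24.7] 33 [-0.1615  0.2329  0.0815]
brass [261.4 193.7] 49 [ 0.4961 -0.01    0.0815]
brass [216.1 205.9] 63 [ 0.4963 -0.0849  0.0815]
brass [360.9 216.2] 68 [0.6078 0.1159 0.0815]
brass [329.4 221.5]
[... 394 characters left out ...]

[307  25] [-0.2492  0.347   0.032 ] [-0.3282  0.3751  0.    ]
[293   7] [-0.4051  0.3576  0.032 ] [-0.4934  0.3864  0.    ]
[293   0] [-0.4647  0.3786  0.032 ] [-0.5567  0.4087  0.    ]
blue [314.03373356 253.10577473] [ 248  224  134   55 3498] ((315.2973327636719, 250.7837677001953), (35.51018142700195, 132.17678833007812), 80.53767395019531) [[381, 243], [379, 256], [254, 278], [248, 247], [373, 224]]
[381 243] [0.6301 0.1431 0.032 ] [0.6041 0.159  0.    ]
[379 256] [0.6537 0.1276 0.032 ] [0.6292 0.1426 0.    ]
[254 278] [ 0.6204 -0.0645  0.032 ] [ 0.5938 -0.0612  0.    ]
[248 247] [ 0.5554 -0.0559  0.032 ] [ 0.5249 -0.052   0.    ]
[373 224] [0.5861 0.1507 0.032 ] [0.5575 0.1671 0.    ]
```

Emit:
jog_arm(
  plan=[
    [[0, 0, 0, 0, 0, -0.0275], [0, 0, 0, 0, 0, -0.0275], [-0.116, 0.1026, 0, 0, 0, 0], [-0.116, 0.1026, 0, 0, 0, 0], [-0.116, 0.1026, 0, 0, 0, 0], [-0.116, 0.1026, 0, 0, 0, 0], [-0.116, 0.1026, 0, 0, 0, 0], [-0.116, 0.1026, 0, 0, 0, 0], [-0.116, 0.1026, 0, 0, 0, 0], [-0.116, 0.1026, 0, 0, 0, 0], [-0.116, 0.1026, 0, 0, 0, 0], [-0.116, 0.1026, 0, 0, 0, 0], [-0.116, 0.1026, 0, 0, 0, 0], [-0.116, 0.1026, 0, 0, 0, 0], [-0.116, 0.1026, 0, 0, 0, 0], [-0.116, 0.1026, 0, 0, 0, 0], [-0.116, 0.1026, 0, 0, 0, 0], [-0.116, 0.1026, 0, 0, 0, 0], [-0.116, 0.1026, 0, 0, 0, 0], [0, 0, 0, 0, 0, 0]],
  ],
  hand=1,
)

```text
time: 2.4
tool_pos: [0.5744, 0.0751, 0.2478]
tool_rot: [0.764, 0.645, -0.0, 0.0]
ft_force: [0.1, 0.3, -0.2]
gripper_width: -0.0001
```

```bash
cat > w.py <<'E'
from h import *
import sys
from scipy.spatial.transform import Rotation as R
s=ctrl.read_state();print(s['time'],s['tool_pos'].round(4) if hasattr(s['tool_pos'],'round') else s['tool_pos'],R.from_quat(s['tool_rot']).as_matrix().round(4).tolist(),s['ft_force'],s['gripper_width'])
M=ctrl.camera_model('wrist');n=sys.argv[1];im=snap('wrist',n)
print(np.round(M['world_from_camera'],3).tolist(),np.round(M['intrinsics'],1).tolist())
hsv=cv2.cvtColor(im,cv2.COLOR_BGR2HSV)
br=cv2.inRange(hsv,(8,110,80),(25,255,255))
k,l,st,ce=cv2.connectedComponentsWithStats(br)
for i in range(1,k):
    if st[i,4]>40: print('brass',ce[i].round(1),st[i].tolist(),ray('wrist',ce[i],.0815,M).round(4))
E
python3 w.py w1
```

```text
2.4 [0.5744 0.0751 0.2478] [[0.1684, 0.9857, -0.0004], [0.9857, -0.1684, -0.0009], [-0.0009, -0.0002, -1.0]] [ 0.14726038  0.33824449 -0.15833702] -6.383235793144256e-05
[[0.169, -0.942, -0.29, 0.499], [0.986, 0.161, 0.051, 0.089], [-0.001, -0.294, 0.956, 0.374], [0.0, 0.0, 0.0, 1.0]] [[400.4, 0.0, 318.1], [0.0, 400.4, 235.9], [0.0, 0.0, 1.0]]
brass [185.2 111.9] [176, 103, 20, 19, 303] [ 0.4833 -0.0026  0.0815]
brass [ 85.  128.9] [73, 119, 25, 21, 411] [ 0.4824 -0.0754  0.0815]
brass [186.8 244. ] [177, 235, 20, 19, 293] [ 0.5775 -0.0271  0.0815]
brass [250.5 243.9] [242, 235, 18, 19, 274] [0.5857 0.0212 0.0815]
brass [314.6 244.1] [306, 236, 18, 17, 251] [0.5941 0.0697 0.0815]
brass [379. 244.] [371, 236, 17, 17, 237] [0.6024 0.1185 0.0815]
brass [188.6 421.6] [176, 415, 27, 15, 215] [ 0.7394 -0.0696  0.0815]
```

View pics/w1.png

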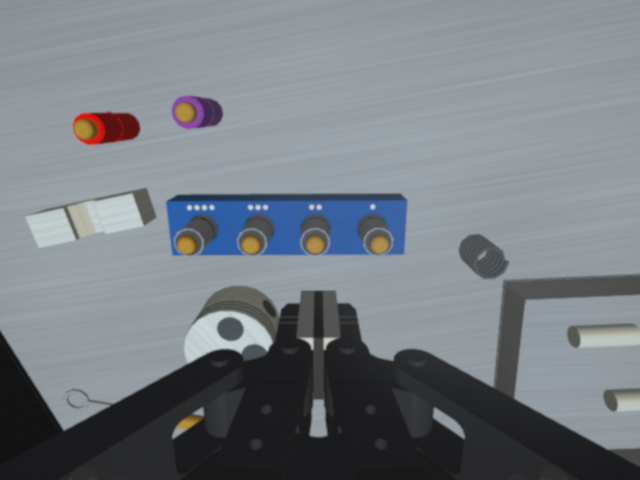

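Emit:
jog_arm(
  plan=[
    [[-0.0096, 0.0884, 0, 0, 0, 0], [0, 0, 0.14, 0, 0, 0], [0, 0, 0.14, 0, 0, 0], [0, 0, 0.14, 0, 0, 0], [0, 0, 0.1, 0, 0, 0], [0, 0, 0.04, 0, 0, 0], [0, 0, 0, 0, 0, 0], [0, 0, 0, 0, 0, 0]],
  ],
)

```text
time: 3.25
tool_pos: [0.5948, 0.0728, 0.1098]
tool_rot: [0.763, 0.646, 0.001, 0.0]
ft_force: [-0.4, 0.7, 0.1]
gripper_width: -0.0
```

```bash
python3 w.py w2
```

```text
3.25 [0.5948 0.0728 0.1098] [[0.1648, 0.9863, 0.0016], [0.9863, -0.1648, 0.0002], [0.0005, 0.0016, -1.0]] [-0.44568278  0.72085459  0.10807032] -1.905487688969894e-05
[[0.165, -0.942, -0.292, 0.52], [0.986, 0.158, 0.049, 0.086], [0.0, -0.296, 0.955, 0.236], [0.0, 0.0, 0.0, 1.0]] [[400.4, 0.0, 318.1], [0.0, 400.4, 235.9], [0.0, 0.0, 1.0]]
brass [63.  53.8] [40, 33, 47, 42, 1470] [0.4853 0.0007 0.0815]
brass [ 80.  297.4] [60, 280, 41, 35, 1078] [ 0.5768 -0.0254  0.0815]
brass [194.5 297.2] [177, 280, 36, 35, 967] [0.5848 0.0224 0.0815]
brass [305.  289.3] [293, 281, 30, 23, 307] [0.5889 0.0691 0.0815]
brass [424.5 299. ] [408, 284, 33, 31, 790] [0.6017 0.1183 0.0815]
```

View pics/w2.png

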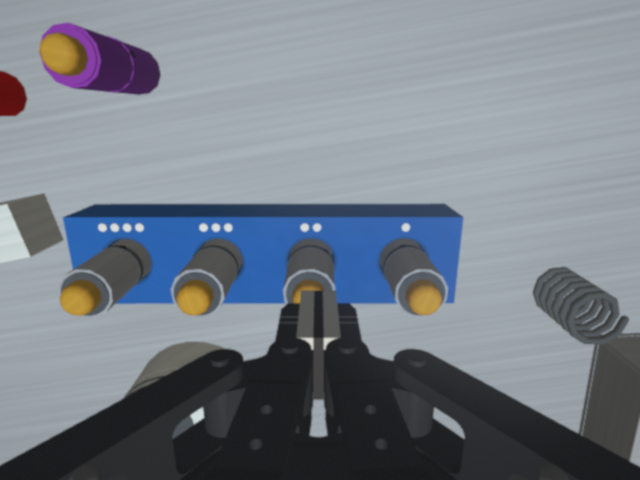

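Emit:
jog_arm(
  plan=[
    [[-0.012, 0, 0.008, 0, 0, 0], [0, 0, 0.008, 0, 0, 0], [0, 0, 0.008, 0, 0, 0], [0, 0, 0, 0, 0, 0], [0, 0, 0, 0, 0, 0]],
  ],
)

```text
time: 3.8
tool_pos: [0.5938, 0.0694, 0.1023]
tool_rot: [0.763, 0.646, -0.0, -0.0]
ft_force: [0.4, -0.6, -0.5]
gripper_width: -0.0002
```

Emit:
jog_arm(
  plan=[
    [[0, 0, 0.004, 0, 0, 0], [0, 0, 0.004, 0, 0, 0], [0, 0, 0.004, 0, 0, 0], [0, 0, 0, 0, 0, 0]],
  ],
)

```text
time: 4.2
tool_pos: [0.5938, 0.0694, 0.0991]
tool_rot: [0.763, 0.646, -0.0, -0.0]
ft_force: [-0.2, -0.4, -0.1]
gripper_width: -0.0
```

Emit:
jog_arm(
  plan=[
    [[0, 0, 0.004, 0, 0, 0], [0, 0, 0, 0, 0, 0]],
  ],
)

```text
time: 4.4
tool_pos: [0.594, 0.0694, 0.0986]
tool_rot: [0.763, 0.646, 0.0, 0.0]
ft_force: [-1.3, -0.3, 4.0]
gripper_width: -0.0003
```

Emit:
jog_arm(
  plan=[
    [[0, 0, 0.003, 0, 0, 0], [0, 0, 0, 0, 0, 0]],
  ],
)

```text
time: 4.6
tool_pos: [0.5942, 0.0694, 0.0982]
tool_rot: [0.763, 0.646, 0.0, 0.0]
ft_force: [-0.7, 0.5, 7.1]
gripper_width: 0.0001
```

Emit:
jog_arm(
  plan=[
    [[0, 0, -0.04, 0, 0, 0], [-0.066, 0, 0, 0, 0, 0], [-0.066, 0, 0, 0, 0, 0], [-0.066, 0, 0, 0, 0, 0], [0, 0, 0.028, 0, 0, 0], [0, 0, 0, 0, 0, 0], [0, 0, 0, 0, 0, 0]],
  ],
)

```text
time: 5.3
tool_pos: [0.5855, 0.0205, 0.1001]
tool_rot: [0.763, 0.646, -0.0, -0.0]
ft_force: [-0.2, 0.1, -0.1]
gripper_width: 0.0
```

```bash
python3 w.py w3
```

```text
5.3 [0.5855 0.0205 0.1001] [[0.1655, 0.9862, -0.0008], [0.9862, -0.1655, 0.0002], [0.0, -0.0008, -1.0]] [-0.18525662  0.09699279 -0.05737717] 8.77426935286816e-06
[[0.166, -0.943, -0.29, 0.511], [0.986, 0.159, 0.049, 0.034], [-0.0, -0.294, 0.956, 0.226], [0.0, 0.0, 0.0, 1.0]] [[400.4, 0.0, 318.1], [0.0, 400.4, 235.9], [0.0, 0.0, 1.0]]
brass [194.   52.2] [173, 30, 43, 45, 1429] [ 0.4848 -0.0032  0.0815]
brass [ 8.3 89.2] [0, 67, 21, 41, 657] [ 0.4855 -0.0683  0.0815]
brass [195.1 309.1] [177, 291, 37, 37, 1084] [ 0.5764 -0.0269  0.0815]
brass [560.1 310.4] [542, 292, 37, 35, 955] [0.6012 0.1171 0.0815]
brass [438. 311.] [421, 295, 35, 33, 880] [0.5934 0.0689 0.0815]
```

View pics/w3.png

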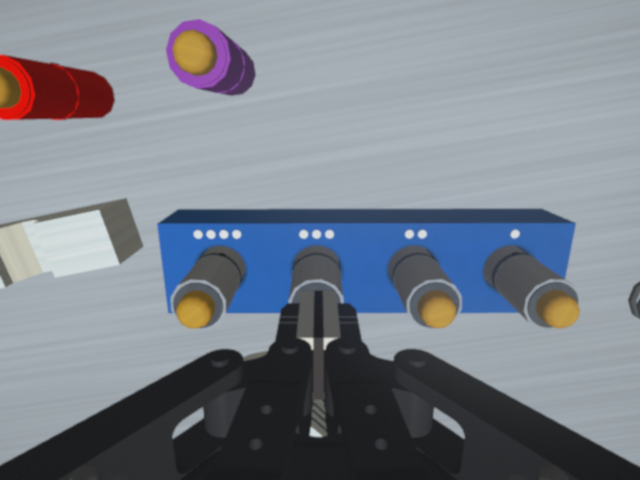

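Emit:
jog_arm(
  plan=[
    [[0, 0, 0.004, 0, 0, 0], [0, 0, 0.004, 0, 0, 0], [0, 0, 0.002, 0, 0, 0], [0, 0, 0, 0, 0, 0]],
  ],
)

```text
time: 5.75
tool_pos: [0.5859, 0.0207, 0.0985]
tool_rot: [0.763, 0.646, 0.0, 0.0]
ft_force: [-0.6, -0.1, 5.6]
gripper_width: 0.0001
```

Emit:
jog_arm(
  plan=[
    [[0, 0, -0.04, 0, 0, 0], [-0.066, 0, 0, 0, 0, 0], [-0.066, 0, 0, 0, 0, 0], [-0.066, 0, 0, 0, 0, 0], [0, 0, 0.03, 0, 0, 0], [0, 0, 0, 0, 0, 0], [0, 0, 0.006, 0, 0, 0], [0, 0, 0.004, 0, 0, 0], [0, 0, 0, 0, 0, 0]],
  ],
)

```text
time: 6.65
tool_pos: [0.5778, -0.028, 0.0985]
tool_rot: [0.763, 0.646, 0.0, 0.0]
ft_force: [-1.5, -0.1, 4.9]
gripper_width: -0.0002
```

Emit:
jog_arm(
  plan=[
    [[0, 0, -0.06, 0, 0, 0], [0.1, 0, 0, 0, 0, 0], [0.1, 0, 0, 0, 0, 0], [0.1, 0, 0, 0, 0, 0], [0.1, 0, 0, 0, 0, 0], [0.1, 0, 0, 0, 0, 0], [0.1, 0, 0, 0, 0, 0], [0, 0, 0.05, 0, 0, 0], [0, 0, 0, 0, 0, 0], [0, 0, 0.006, 0, 0, 0], [0, 0, 0.004, 0, 0, 0], [0, 0, 0, 0, 0, 0]],
  ],
)

```text
time: 7.85
tool_pos: [0.6024, 0.1191, 0.0984]
tool_rot: [0.764, 0.646, 0.0, 0.0]
ft_force: [-0.1, -0.3, 0.5]
gripper_width: 0.0002
```

Emit:
jog_arm(
  plan=[
    [[0, 0, 0.004, 0, 0, 0], [0, 0, 0.004, 0, 0, 0], [0, 0, 0, 0, 0, 0]],
  ],
)

```text
time: 8.15
tool_pos: [0.6023, 0.1195, 0.096]
tool_rot: [0.763, 0.646, -0.0, 0.0]
ft_force: [-0.3, -0.7, 1.7]
gripper_width: 0.0
```

Emit:
jog_arm(
  plan=[
    [[0, 0, 0.004, 0, 0, 0], [0, 0, 0.004, 0, 0, 0], [0, 0, 0.004, 0, 0, 0], [0, 0, 0, 0, 0, 0]],
  ],
)

```text
time: 8.55
tool_pos: [0.6023, 0.1197, 0.0929]
tool_rot: [0.763, 0.646, -0.0, -0.0]
ft_force: [1.0, -0.1, 1.2]
gripper_width: 0.0
```

Emit:
jog_arm(
  plan=[
    [[0, 0, -0.1, 0, 0, 0], [0, 0, -0.1, 0, 0, 0], [0, 0, 0, 0, 0, 0], [0, 0, 0, 0, 0, 0], [0, 0, 0, 0, 0, 0]],
  ],
  hand=0.1,
)

```text
time: 9.05
tool_pos: [0.6019, 0.1196, 0.142]
tool_rot: [0.763, 0.646, -0.001, -0.0]
ft_force: [-0.4, -0.6, -0.6]
gripper_width: 0.0386
```

```bash
python3 w.py w4
```

```text
9.05 [0.6019 0.1196 0.142 ] [[0.1652, 0.9863, -0.0013], [0.9863, -0.1652, -0.0002], [-0.0004, -0.0013, -1.0]] [-0.42650553 -0.60123474 -0.6020561 ] 0.03862975496580539
[[0.166, -0.943, -0.289, 0.527], [0.986, 0.158, 0.049, 0.133], [-0.001, -0.293, 0.956, 0.268], [0.0, 0.0, 0.0, 1.0]] [[400.4, 0.0, 318.1], [0.0, 400.4, 235.9], [0.0, 0.0, 1.0]]
brass [10.1 67.5] [0, 50, 24, 33, 653] [0.4864 0.0052 0.0815]
brass [ 23.8 271.4] [6, 257, 36, 29, 800] [ 0.5773 -0.0248  0.0815]
brass [121.1 271.3] [105, 257, 33, 29, 727] [0.5853 0.0233 0.0815]
brass [218.1 271.2] [203, 257, 30, 29, 678] [0.5933 0.0712 0.0815]
brass [315.4 269. ] [303, 257, 26, 24, 490] [0.6002 0.1195 0.0815]
```

View pics/w4.png

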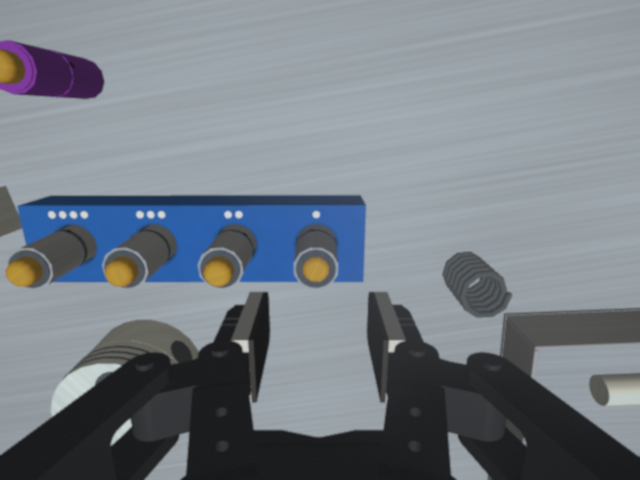

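Emit:
jog_arm(
  plan=[
    [[-0.005, 0.004, 0, 0, 0, 0], [0, 0, 0.08, 0, 0, 0], [0, 0, 0.08, 0, 0, 0], [0, 0, 0.08, 0, 0, 0], [0, 0, 0.08, 0, 0, 0], [0, 0, 0.008, 0, 0, 0], [0, 0, 0, 0, 0, 0], [0, 0, 0, 0, 0, 0]],
  ],
)

```text
time: 9.9
tool_pos: [0.6035, 0.1183, 0.0622]
tool_rot: [0.763, 0.646, 0.0, 0.0]
ft_force: [-0.1, 0.4, 0.7]
gripper_width: 0.0386
```

```bash
python3 w.py w5
```

```text
9.9 [0.6035 0.1183 0.0622] [[0.1653, 0.9862, 0.0012], [0.9863, -0.1653, 0.0001], [0.0003, 0.0011, -1.0]] [-0.09586519  0.39885953  0.67195843] 0.0386170009621481
[[0.166, -0.942, -0.291, 0.528], [0.986, 0.158, 0.049, 0.132], [0.0, -0.295, 0.955, 0.188], [0.0, 0.0, 0.0, 1.0]] [[400.4, 0.0, 318.1], [0.0, 400.4, 235.9], [0.0, 0.0, 1.0]]
brass [166.2 348.3] [139, 335, 49, 30, 819] [0.5885 0.0749 0.0815]
brass [ 14.9 358.7] [0, 336, 37, 49, 1404] [0.5843 0.028  0.0815]
brass [316.9 353.9] [297, 336, 41, 37, 1222] [0.5981 0.1198 0.0815]
```

View pics/w5.png

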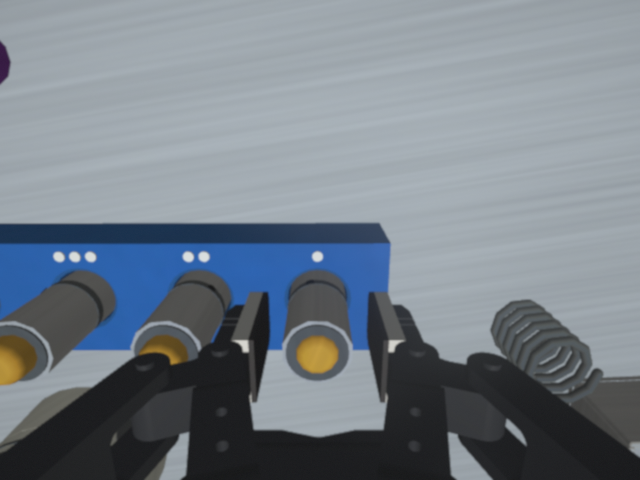

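Well centred between the pads (plunger col 317, pads 257/380). Close, then check.

Emit:
jog_arm(
  plan=[
    [[0, 0, 0, 0, 0, 0], [0, 0, 0, 0, 0, 0], [0, 0, 0, 0, 0, 0], [0, 0, 0, 0, 0, 0], [0, 0, 0, 0, 0, 0]],
  ],
  hand=1,
)

```text
time: 10.45
tool_pos: [0.6035, 0.1183, 0.0622]
tool_rot: [0.763, 0.646, 0.001, 0.0]
ft_force: [-0.4, 0.6, 7.6]
gripper_width: 0.0216
```

```bash
python3 w.py w6; python3 -c "
from h import *
print(ray('wrist',(317,354),.0755))
snap('scene','s6');im=cv2.imread('pics/s6.png');cv2.imwrite('pics/s6c.png',cv2.resize(im[100:320,200:460],None,fx=3,fy=2.7))"
```

```text
10.45 [0.6035 0.1183 0.0622] [[0.1653, 0.9862, 0.0015], [0.9862, -0.1653, 0.0001], [0.0004, 0.0015, -1.0]] [-0.37335485  0.55706211  7.60298608] 0.021631731560842284
[[0.166, -0.942, -0.292, 0.528], [0.986, 0.158, 0.049, 0.132], [0.0, -0.296, 0.955, 0.188], [0.0, 0.0, 0.0, 1.0]] [[400.4, 0.0, 318.1], [0.0, 400.4, 235.9], [0.0, 0.0, 1.0]]
brass [ 15.  358.5] [0, 335, 37, 50, 1416] [0.5843 0.028  0.0815]
brass [156.9 350.1] [137, 335, 49, 37, 897] [0.5887 0.0718 0.0815]
brass [318.2 354. ] [298, 336, 42, 37, 1218] [0.5982 0.1202 0.0815]
[0.60208155 0.11914568 0.0755    ]
```

View pics/w6.png

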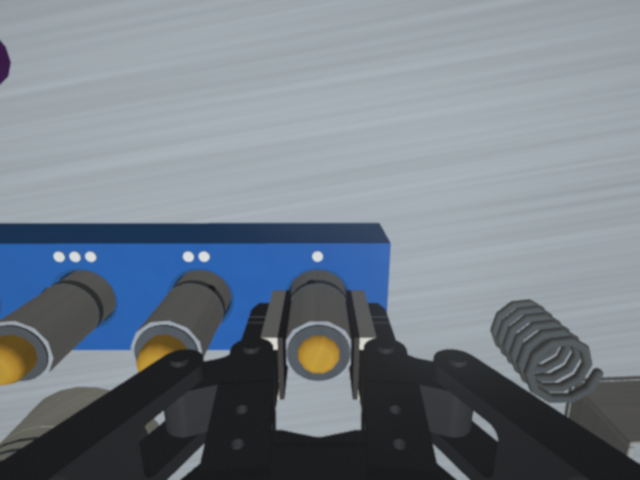

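View pics/s6c.png

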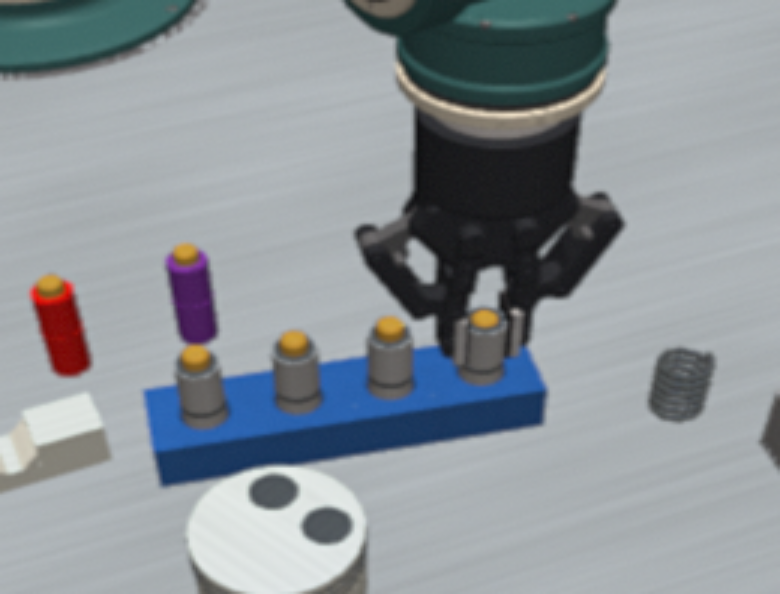

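Emit:
jog_arm(
  plan=[
    [[0, 0, -0.02, 0, 0, 0], [0, 0, -0.02, 0, 0, 0], [0, 0, -0.02, 0, 0, 0], [0, 0, -0.02, 0, 0, 0], [0, 0, 0, 0, 0, 0]],
  ],
)

```text
time: 11.05
tool_pos: [0.6034, 0.1183, 0.082]
tool_rot: [0.763, 0.646, 0.0, 0.0]
ft_force: [0.7, -0.5, -1.4]
gripper_width: 0.0214
```

```bash
python3 w.py w7; python3 -c "
from h import *
snap('scene','s7');im=cv2.imread('pics/s7.png');cv2.imwrite('pics/s7c.png',cv2.resize(im[100:320,200:460],None,fx=3,fy=2.7))"
```

```text
11.05 [0.6034 0.1183 0.082 ] [[0.1652, 0.9863, 0.0011], [0.9863, -0.1652, 0.0002], [0.0004, 0.0011, -1.0]] [ 0.6993967  -0.47231976 -1.38735641] 0.021420116736648783
[[0.166, -0.942, -0.291, 0.528], [0.986, 0.158, 0.049, 0.132], [0.0, -0.296, 0.955, 0.208], [0.0, 0.0, 0.0, 1.0]] [[400.4, 0.0, 318.1], [0.0, 400.4, 235.9], [0.0, 0.0, 1.0]]
brass [181.7 328.3] [160, 307, 44, 44, 1406] [0.5926 0.0719 0.0815]
brass [ 46.4 328.5] [22, 308, 50, 42, 1568] [0.5847 0.0245 0.0815]
brass [318.2 353.9] [298, 336, 42, 37, 1225] [0.611  0.1181 0.0815]
```

View pics/w7.png

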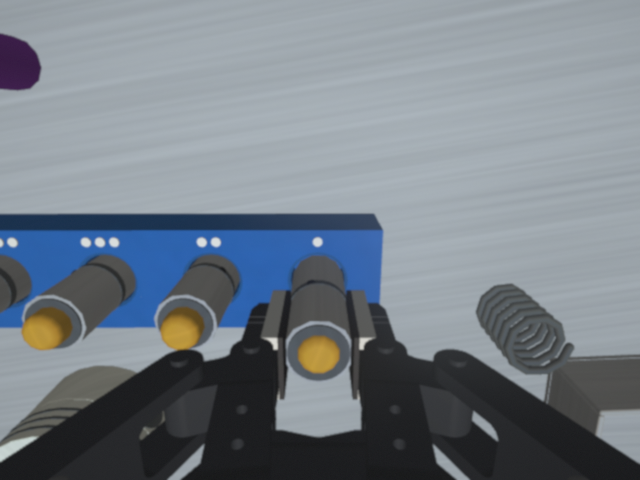

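View pics/s7c.png

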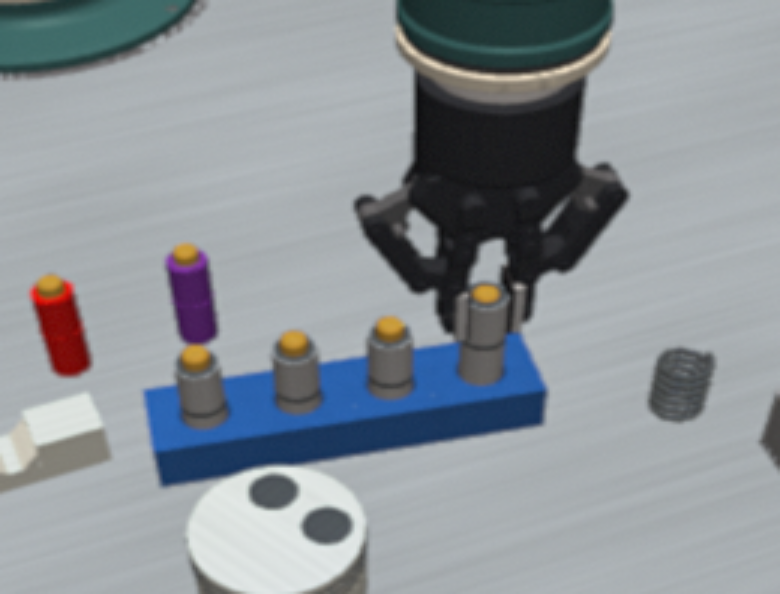

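Emit:
jog_arm(
  plan=[
    [[0, 0, -0.06, 0, 0, 0], [0, 0, -0.06, 0, 0, 0], [0, 0, 0, 0, 0, 0], [0, -0.06, 0, 0, 0, 0], [0, -0.06, 0, 0, 0, 0], [0, -0.06, 0, 0, 0, 0], [0, -0.06, 0, 0, 0, 0], [0, 0, 0, 0, 0, 0], [0, 0, 0.06, 0, 0, 0], [0, 0, 0.06, 0, 0, 0], [0, 0, 0.06, 0, 0, 0], [0, 0, 0.03, 0, 0, 0], [0, 0, 0, 0, 0, 0], [0, 0, 0, 0, 0, 0]],
  ],
)

```text
time: 12.55
tool_pos: [0.544, 0.1282, 0.0585]
tool_rot: [0.763, 0.646, -0.0, -0.0]
ft_force: [0.5, 0.1, -1.9]
gripper_width: 0.0212
```

```bash
python3 w.py w8; python3 -c "
from h import *
snap('scene','s8');im=cv2.imread('pics/s8.png');cv2.imwrite('pics/s8c.png',cv2.resize(im[100:320,200:460],None,fx=3,fy=2.7))"
```

```text
12.55 [0.544  0.1282 0.0585] [[0.1653, 0.9862, -0.0002], [0.9862, -0.1653, -0.0], [-0.0001, -0.0002, -1.0]] [ 0.5118465   0.10212456 -1.94778404] 0.021170573849441217
[[0.166, -0.943, -0.29, 0.469], [0.986, 0.158, 0.049, 0.142], [-0.0, -0.294, 0.956, 0.184], [0.0, 0.0, 0.0, 1.0]] [[400.4, 0.0, 318.1], [0.0, 400.4, 235.9], [0.0, 0.0, 1.0]]
brass [318.2 353.9] [298, 336, 42, 37, 1227] [0.5363 0.1305 0.0815]
```

View pics/s8c.png

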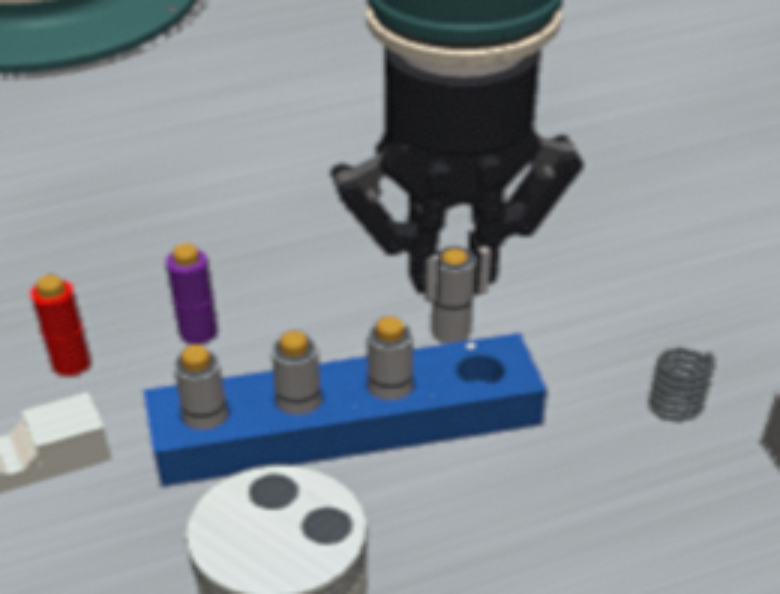

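View pics/w8.png

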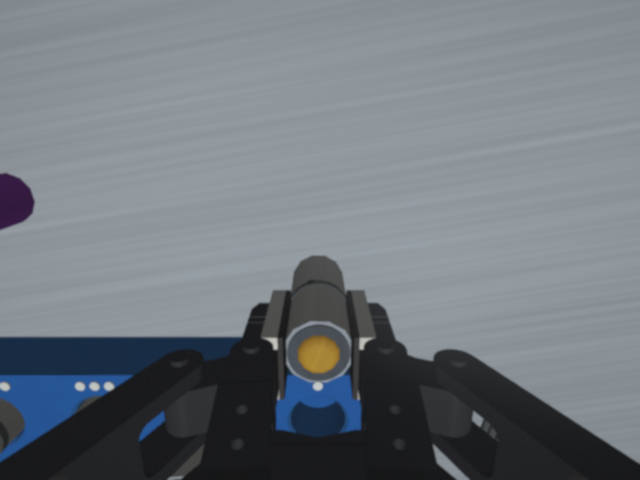

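Emit:
jog_arm(
  plan=[
    [[0, 0, 0.008, 0, 0, 0], [0, 0, 0.004, 0, 0, 0], [0, 0, 0.003, 0, 0, 0], [0, 0, 0, 0, 0, 0]],
  ],
)

```text
time: 13.05
tool_pos: [0.5438, 0.1282, 0.0548]
tool_rot: [0.763, 0.646, -0.0, 0.0]
ft_force: [0.6, 0.4, -2.0]
gripper_width: 0.0215
```

Emit:
jog_arm(
  plan=[
    [[0, 0, 0.002, 0, 0, 0], [0, 0, 0.002, 0, 0, 0], [0, 0, 0, 0, 0, 0]],
  ],
)

```text
time: 13.35
tool_pos: [0.5441, 0.1282, 0.0542]
tool_rot: [0.763, 0.646, 0.0, 0.0]
ft_force: [-1.7, -1.7, 4.2]
gripper_width: 0.0212
```

Emit:
jog_arm(
  plan=[
    [[0, 0, 0, 0, 0, 0], [0, 0, 0, 0, 0, 0], [0, 0, 0, 0, 0, 0], [0, 0, 0, 0, 0, 0]],
  ],
  hand=0.1,
)

```text
time: 13.75
tool_pos: [0.5439, 0.1282, 0.0537]
tool_rot: [0.763, 0.646, -0.0, -0.0]
ft_force: [-0.7, 0.5, 0.3]
gripper_width: 0.0384
```

Emit:
jog_arm(
  plan=[
    [[0, 0, -0.03, 0, 0, 0], [0, 0, -0.06, 0, 0, 0], [0, 0, -0.12, 0, 0, 0], [0, 0, -0.12, 0, 0, 0], [0, 0, -0.12, 0, 0, 0], [0, 0, -0.12, 0, 0, 0], [0, 0, 0, 0, 0, 0], [0, 0, 0, 0, 0, 0]],
  ],
)

```text
time: 14.55
tool_pos: [0.5441, 0.1282, 0.1978]
tool_rot: [0.763, 0.646, 0.001, 0.001]
ft_force: [1.2, -0.2, -0.9]
gripper_width: 0.0383
```

```bash
python3 w.py w9; python3 -c "
from h import *
im=snap('scene','s9');cv2.imwrite('pics/s9c.png',cv2.resize(im[100:320,200:460],None,fx=3,fy=2.7))"
```

```text
14.55 [0.5441 0.1282 0.1978] [[0.1652, 0.9863, 0.0021], [0.9863, -0.1652, 0.0004], [0.0007, 0.002, -1.0]] [ 1.23980348 -0.20443215 -0.89641215] 0.03825670524347616
[[0.166, -0.942, -0.292, 0.469], [0.986, 0.158, 0.049, 0.142], [0.0, -0.296, 0.955, 0.324], [0.0, 0.0, 0.0, 1.0]] [[400.4, 0.0, 318.1], [0.0, 400.4, 235.9], [0.0, 0.0, 1.0]]
brass [ 91.5 174.5] [79, 164, 26, 22, 455] [0.4818 0.0009 0.0815]
brass [317.4 230.7] [308, 222, 20, 19, 295] [0.5394 0.1296 0.0815]
brass [100.3 319. ] [89, 309, 24, 21, 404] [ 0.5765 -0.0256  0.0815]
brass [172.6 319. ] [162, 309, 23, 21, 380] [0.5846 0.0227 0.0815]
```

View pics/s9c.png

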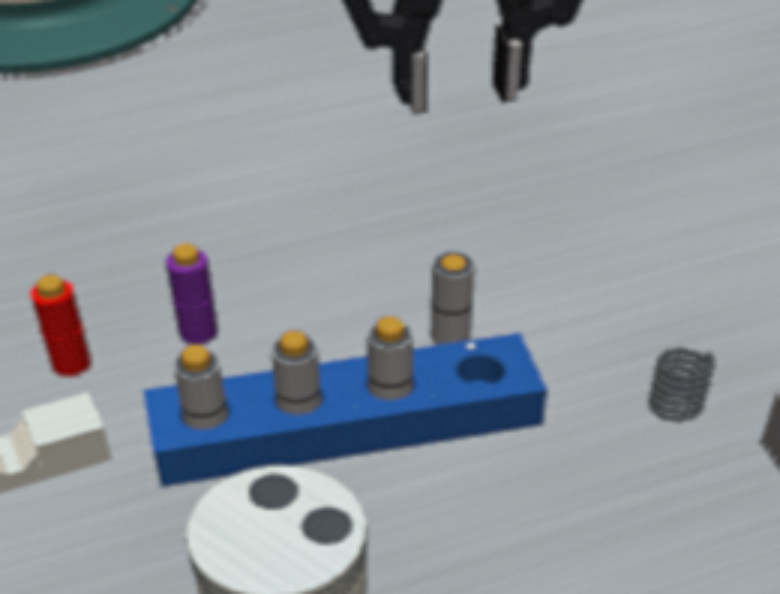

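View pics/w9.png

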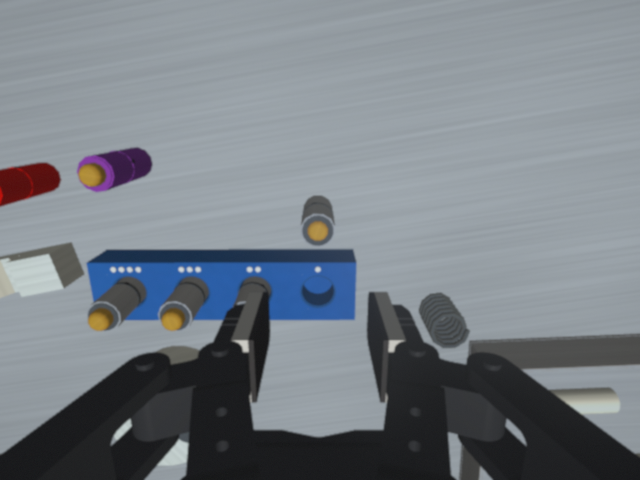

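The adjuster stands upright at column 317, in line with the hole 1 dot at column 318. Its plunger is still sunk, and the other parts have not moved. I'm handing in.

```bash
python3 -c "
from h import *
print(ctrl.hand_in())"
```

```text
the job is handed in; nothing more can be done
None
```

The collapsed adjuster was the one in hole 1 (one dot). It now stands upright on the bench, about 6 cm straight in front of that hole on the dotted side.

- **Press test:** the plungers in holes 2, 3 and 4 stood firm, giving 5–7 N within about 1 mm. The one in hole 1 sank about 6 mm under less than 2 N and stayed down.
- **Final pictures:** the adjuster stands in line with hole 1 and its dot (317 against 318 px). The three firm ones are still in their holes, the bystander parts and the red and purple look-alikes are where they were, and the gripper is clear at 14.6 s.
- **Disagreements:** the scene camera placed the rack about 5 mm farther away than the other two cameras did. The gripper read 21–22 mm on the 24 mm body. Neither affected the pressing, the lift or the placing.

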